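Turn the chestnut pan's handle in and fill the pan

TASK

The handle of the chestnut pan sticks out over the front edge of the bench, where somebody will walk into it. First swing the handle round on the spot, without lifting the pan and with its base staying on the round cork trivet, until the handle lies along the bench, about parallel with the front edge, pointing away from the serving board and well clear of the flask and the lantern. Then pour all six chestnuts from the red mug into the pan and stand the empty mug upright on the serving board again, leaving the other things on the bench as they are.

Things in the scene. Friction and masses are not known exactly. Their poses are not given: they have to be found in the camera images.
- bench_edge (a point): Middle of the front edge of the oak bench top (the edge farthest from the robot), on the top face. Fixed. Its y axis runs along the edge, its x axis points straight out over the drop. The bench top is at z = 0.
- trivet_top (a point): Centre of the top face of a round cork trivet, 190 mm across and 12 mm thick, fixed on the bench. The pan stands on it. It may be on the left or the right half of the bench, with the serving board on the other.
- board_top (a point): Centre of the top face of the dark wooden serving board, 220 mm (along its x) by 180 mm (along its y), 18 mm thick, fixed on the bench. The mug stands on it.
- pan_mid (a point): Centre of the black steel chestnut pan's round bowl, half-way up (21 mm above its underside). Bowl 180 mm across the rim, 150 mm across the flat base, 42 mm deep, wall 3 mm, floor 4 mm, decorative holes in the floor. The x axis points from the bowl's centre out along the handle. Pan about 0.7 kg; it turns and slides on the cork by friction alone.
- pan_grip (a point): Centre of the hazel wood grip on the pan's handle, 195 mm out from the bowl's centre and 55 mm above the pan's underside (67 mm above the bench). The grip is a bar 22 mm wide, 16 mm thick and 115 mm long (142 to 257 mm from the bowl's centre), rising outward by 11 degrees. x axis horizontal, outward over the handle.
- pan_tip (a point): Outer end of the pan's handle, 258 mm from the bowl's centre, 68 mm above the pan's underside.
- mug_mid (a point): Centre of the red enamel mug, half-way up: straight-sided, 66 mm outside diameter, 75 mm tall, wall 3 mm, open at the top (z axis points out of the mouth). Its handle loop, 10 mm thick, stands out on the side of the mug's +y axis to 70 mm from the mug's axis, from 16 to 62 mm above its underside. About 0.14 kg empty.
- nut0_mid (a point): Centre of a brown chestnut, 26 mm across, about 25 mm high, 13 g, smooth; at the start in the red mug, which the six fill to about 50 mm above its underside.
- nut1_mid (a point): Centre of a brown chestnut, 26 mm across, about 25 mm high, 13 g, smooth; at the start in the red mug, which the six fill to about 50 mm above its underside.
- nut2_mid (a point): Centre of a brown chestnut, 26 mm across, about 25 mm high, 13 g, smooth; at the start in the red mug, which the six fill to about 50 mm above its underside.
- nut3_mid (a point): Centre of a brown chestnut, 26 mm across, about 25 mm high, 13 g, smooth; at the start in the red mug, which the six fill to about 50 mm above its underside.
- nut4_mid (a point): Centre of a brown chestnut, 26 mm across, about 25 mm high, 13 g, smooth; at the start in the red mug, which the six fill to about 50 mm above its underside.
- nut5_mid (a point): Centre of a brown chestnut, 26 mm across, about 25 mm high, 13 g, smooth; at the start in the red mug, which the six fill to about 50 mm above its underside.
- flask_mid (a point): Centre of a wide green insulated food flask with a steel lid, 76 mm across, 116 mm tall, standing loose on the bench. A neighbour: leave alone.
- lantern_mid (a point): Centre of a yellow camping lantern, 80 mm across, 110 mm tall to its top (thin bail to 131 mm), standing loose on the bench. A neighbour: leave alone.
- carabiner_mid (a point): Middle of a brass carabiner, 92 by 52 mm, 10 mm thick, lying loose near the middle of the bench, on the robot's side of pan and board. Leave alone.
- pan: The same pan, with its origin at the centre of its underside; axes as for pan_mid.
- mug: The same mug, with its origin at the centre of its underside; axes as for mug_mid.
Things that resemble listed ones, but are neither listed nor needed, are in the scene too. Of the things that look like the mug, the larger one is meant.

How it is judged (in metres and radians):
On the way, in this order (a step that is already met when the one before it is completed fails the run):
1. the handle lies along the bench, away from the board and clear of flask and lantern, the pan's base on the cork (angle between the x axis of pan_mid and the y axis of bench_edge, either way round below 0.44 rad and horizontal distance between pan_tip and board_top above 0.42 m and horizontal distance between pan_mid and trivet_top below 0.02 m and angle between pan_mid's own z axis and vertical below 0.06 rad and horizontal distance between each of pan_tip, pan_grip and flask_mid above 0.065 m and horizontal distance between each of pan_tip, pan_grip and lantern_mid above 0.065 m), for 0.2 s.
2. all six chestnuts are in the pan (horizontal distance between each of nut0_mid, nut1_mid, nut2_mid, nut3_mid, nut4_mid, nut5_mid and pan_mid below 0.088 m and z of nut0_mid in the frame of pan_mid between -0.02 and 0.035 m and z of nut1_mid in the frame of pan_mid between -0.02 and 0.035 m and z of nut2_mid in the frame of pan_mid between -0.02 and 0.035 m and z of nut3_mid in the frame of pan_mid between -0.02 and 0.035 m and z of nut4_mid in the frame of pan_mid between -0.02 and 0.035 m and z of nut5_mid in the frame of pan_mid between -0.02 and 0.035 m), for 0.2 s.
At the end, for the whole second after the job is handed in: Pan level, within 20 mm of the trivet's centre; handle within 25 degrees of the front edge's line, pointing away from the board, 65 mm or more from flask's and lantern's axes; all nuts in the pan; mug upright, centre over the board; pan, mug at rest; flask, lantern, carabiner moved under 20 mm (all of step 1 and all of step 2 and x of mug_mid in the frame of board_top between -0.11 and 0.11 m and y of mug_mid in the frame of board_top between -0.09 and 0.09 m and z of mug_mid in the frame of board_top between 0.032 and 0.043 m and angle between mug_mid's own z axis and vertical below 0.1 rad and linear speed of each of pan, mug below 0.03 m/s and distance of each of flask_mid, lantern_mid, carabiner_mid from where it was at the start of the episode below 0.02 m); the robot touches nothing.
It fails at once if the pan is lifted (more than 25 mm) or dragged off (more than 50 mm) its trivet (z of pan in the frame of trivet_top above 0.025 m or horizontal distance between pan_mid and trivet_top above 0.05 m).
It fails at once if a neighbouring thing is knocked (moved more than 30 mm) (distance of any of flask_mid, lantern_mid, carabiner_mid from where it was at the start of the episode above 0.03 m).
It also fails if it takes over 72 s, if anything falls off the work surface, if the arm or the gripper's body presses on something with over 40 N, if the wrist force passes 120 N, or if a joint passes its speed limit or range.

ROBOT

A 6-joint arm with a two-finger parallel gripper is mounted at the origin on the work surface. World frame = base frame: x ahead of the robot, y to its left, z up, the work surface at z = 0. Lengths are in mm, angles in rad, forces in N, time in s.
With the tool pointing down it reaches from about 350 to 975 mm from the base axis. Payload 7.1 kg.
Tool frame: the origin (TCP) lies midway between the tips of the shut fingers; the grasp point (between the pads) lies 19 mm behind it (r.grip_depth is the distance from the TCP to the grasp point, in mm); z points along the fingers, y is the line along which they close (so a half turn about z gives the same grasp; the last joint's range is limited). The gripper opens to 88 mm and grips with 3 to 60 N. Pads are 20 mm wide; open, the fingers measure 115 mm over their backs; the gripper's body (75 mm by 178 mm) begins 61 mm behind the grasp point.
Start: joints at [1.286, 0.423, 1.63, -0, 1.089, -0.019], TCP at [164.144, 603.043, 222.675] pointing down, gripper open.
Joint ranges: [-3, 3], [-0.9, 2.11], [0.09, 2.58], [-1.31, 4.45], [0.11, 2.69], [-2.54, 2.54]. Speed limits (rad/s): [2.39, 2.39, 3.01, 3.14, 3.14, 3.14].

INTERFACE

Orientations are given as a unit quaternion [w, x, y, z].
In Python, from plant import status, viewer, r gives the robot as it stands. The module is installed in compiled form; this text tells all that it offers.
- The arm moves only by the shell command python3 -m jog 'ROWS' [FORCE]. ROWS is JSON, a list of rows, each a list of 7 numbers: the shift along the world's x, y, z normalised to -1 to 1, where 1 is 100 cm, then the turn, a rotation vector about the world's x, y, z normalised to -1 to 1, where 1 is 2 rad, then the closure in counts, from 0 (fully open) to 255 (shut). A call has 1 to 12 rows; each row is the pose to reach, as a shift and turn from the pose commanded when the call began; what a row does not reach only later rows make up. A row lasts 1/12 s, in which the tool goes at most 41.7 mm and 7.16 degrees, less where a joint would pass 70% of its speed; a pose out of reach is approached as far as the arm can. A call with a number of a shift or a turn outside -1 to 1 is refused whole. A call with a gripper value outside its range is refused whole. The fingers move at their own pace and stop on an object; FORCE is the grip in N (left out, the last holds). Time passes only in rows, so rows that repeat a pose let the fingers close. It gives the time, the measured TCP pose, the force, the opening and the grip force at its end, in the units of the state.
- status.read_state(): the state, without advancing time (a new reading comes with each control period).
- viewer.read_camera(name): name is "scene" or "top"; returns a dict with "color" (480x640x3 uint8, red, green, blue), "mtx" (3x3 intrinsics, pixels), "distortion" ([k1, k2, p1, p2, k3] as OpenCV has them; the pictures are not rectified), "eye" and "attitude" of the camera in the world. Camera axes: x right, y down, z forward; pixel columns grow to the right and rows downward; lengths in mm; the calibration is good to about 2 mm. A picture is of the moment at which its call begins. There is no depth.
- r.job_done(): hands the job in; it is judged then, once.
The state is a dict: "time": time; "joint_positions": joint angles; "dq": joint speeds; "joint_efforts": joint torques, N m; "position": TCP position; "tool_rot": TCP orientation; "force": force on the tool from outside, world axes, zero at the start; "ft_torque": the same for the moment, N m; "width": finger opening in mm; "grasp_force": force on a finger pad.
Only numpy, scipy, OpenCV 4.12 (cv2) and the standard library are available. Lean on these libraries where they do the work, as an engineer would, in place of code of your own. Each camera call takes 0.05 s, during which the arm holds its last target. There are 200 camera calls.

## Working session

There is one attempt and no reset: what is moved stays moved. The work goes in short steps, Python scripts to look and compute and a shell command to move; the robot and the scene stay as the last step left them, time stands still between calls to the robot, and variables do not carry over. Pictures are saved under pics/ and viewed, at most 10 in all, crops included, and the job is handed in when it is done.

```bash
mkdir -p pics; cat > h.py <<'E'
import numpy as np, cv2
from plant import status, viewer, r
from scipy.spatial.transform import Rotation as R
def cam(n):
    c=viewer.read_camera(n); c['color']=np.array(c['color']); return c
def rot(c):
    a=np.array(c['attitude'],float)
    return a if a.shape==(3,3) else R.from_quat(a[[1,2,3,0]]).as_matrix()
def ray(c,px):
    p=cv2.undistortPoints(np.array(px,float).reshape(-1,1,2),np.array(c['mtx'],float),np.array(c['distortion'],float)).reshape(-1,2)
    d=np.c_[p,np.ones(len(p))]@rot(c).T
    return np.array(c['eye'],float),d
def onz(c,px,z):
    e,d=ray(c,px); return e+d*((z-e[2])/d[:,2])[:,None]
def proj(c,P):
    M=rot(c); e=np.array(c['eye'],float)
    rv=cv2.Rodrigues(M.T)[0]
    return cv2.projectPoints(np.array(P,float).reshape(-1,1,3),rv,-M.T@e,np.array(c['mtx'],float),np.array(c['distortion'],float))[0].reshape(-1,2)
def save(n,im): cv2.imwrite('pics/'+n+'.png',im[:,:,::-1])
E
python3 - <<'E'
from h import *
for n in('scene','top'):
    c=cam(n); save(n+'0',c['color']); print(n,c['eye'],c['attitude'],c['mtx'])
print(status.read_state())
E
```

```text
scene [1478.50515863 -491.58584349 1366.82040348] [-0.28848912  0.81058601  0.47774627 -0.17743405] [[621.02268439   0.         328.87048643]
 [  0.         621.02268439 237.84454595]
 [  0.           0.           1.        ]]
top [ 442.17587303    2.69918305 1176.85472842] [ 0.02442564 -0.70252743  0.71050956 -0.03216769] [[450.93179043   0.         316.3459577 ]
 [  0.         450.93179043 242.94624665]
 [  0.           0.           1.        ]]
{'time': 0.1, 'joint_positions': array([ 1.28599341e+00,  4.23760199e-01,  1.63056740e+00, -1.11881674e-05,
        1.08861419e+00, -1.89836424e-02]), 'dq': array([-0.00135666, -0.00313135, -0.00101887,  0.00132246, -0.0009353 ,
       -0.00089336]), 'joint_efforts': array([-4.65758894e-04, -5.45615137e+01, -2.74326307e+01,  6.44272752e-02,
        1.88023865e-02,  7.86480854e-06]), 'position': array([164.02003025, 602.59374178, 222.00021587]), 'tool_rot': array([-9.71711776e-05,  1.32516073e-01,  9.91180627e-01, -6.67549969e-04]), 'force': array([-0.68948223,  0.57526786, -0.40123394]), 'ft_torque': array([-0.02907269,  0.03432054, -0.00107681]), 'grasp_force': 0.0, 'width': 87.54886642176378}
```

View pics/scene0.png

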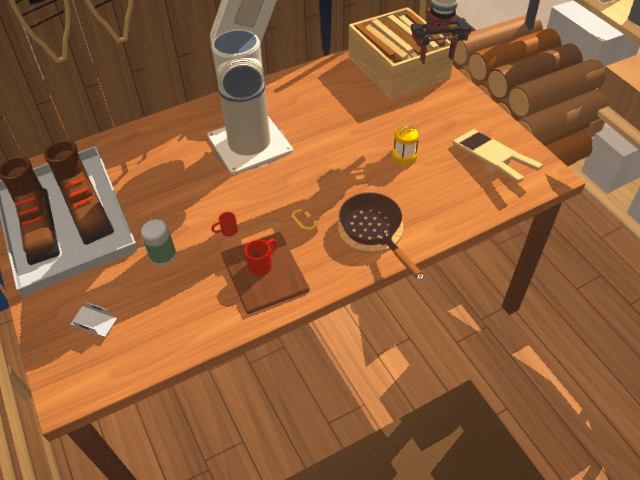

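View pics/top0.png

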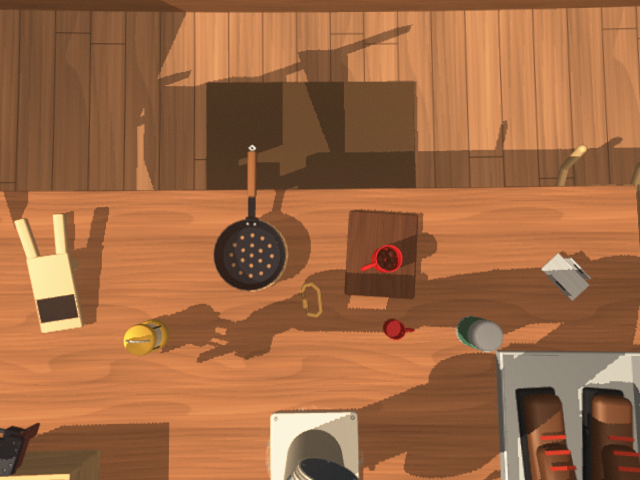

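The top view shows the pan at (251,254) with its handle pointing up over the edge, tip (252,148). The lantern is at (145,337), the flask at (480,333) and the carabiner at (312,300). There are two red mugs: a large one with nuts on the board at (387,258), and a small empty one on the bench at (394,328). The board mug is larger and holds the chestnuts, so it is the one meant. I'll confirm that in a crop and measure.

```bash
cat > meas.py <<'E'
from h import *
def blobs(m,k=3):
    n,l,s,ce=cv2.connectedComponentsWithStats(m.astype(np.uint8))
    o=np.argsort(-s[1:,4])[:k]+1
    return [(l==i,s[i],ce[i]) for i in o]
if __name__=='__main__':
    np.set_printoptions(precision=1,suppress=True)
    c=cam('top'); im=c['color']; hsv=cv2.cvtColor(im,cv2.COLOR_RGB2HSV); H,S,V=[hsv[...,i].astype(int) for i in range(3)]
    red=((H<6)|(H>174))&(S>180)&(V>90); red[340:]=0
    for m,s,ce in blobs(red,2):
        cs=max(cv2.findContours(m.astype(np.uint8),cv2.RETR_EXTERNAL,cv2.CHAIN_APPROX_NONE)[0],key=len)
        print('red',s,ce,onz(c,ce,93))
    dark=(V<60); dark[:200]=0; dark[300:]=0; dark[:,:200]=0; dark[:,300:]=0
    for m,s,ce in blobs(dark,1):
        cs=np.vstack(cv2.findContours(m.astype(np.uint8),cv2.RETR_EXTERNAL,cv2.CHAIN_APPROX_NONE)[0])
        hp=onz(c,cs.reshape(-1,2),54); print('pan',s,ce, cv2.minEnclosingCircle(cs[cs[:,0,1]>228].astype(np.float32)))
        q=cs[cs[:,0,1]>232].reshape(-1,2); q=onz(c,q,54); A=np.c_[2*q[:,:2],np.ones(len(q))]; x=np.linalg.lstsq(A,(q[:,:2]**2).sum(1),rcond=None)[0]; print('circ',x[:2],np.sqrt(x[2]+x[0]**2+x[1]**2))
    print('tip',onz(c,[252,148],80),'grip',onz(c,[252,172],67))
    print('board',onz(c,[[350,211],[423,214],[415,298],[346,293]],18))
    print('edge',onz(c,[[100,191],[500,187]],0))
    print('lantern top',onz(c,[140,340],110),'boot',onz(c,[[15,222],[60,214],[42,330],[80,322]],10))
    print('small mug',onz(c,[394,328],50),'flask',onz(c,[487,334],116),'carab',onz(c,[312,300],5))
    a=cv2.resize(im[190:350,280:500],None,fx=2.7,fy=2.7,interpolation=cv2.INTER_CUBIC)
    s=cam('scene'); b=cv2.resize(s['color'][190:330,180:420],None,fx=2.47,fy=2.47,interpolation=cv2.INTER_CUBIC)[:,:594]
    save('crop1',cv2.resize(np.vstack([a[:,:594],b]),None,fx=.75,fy=.75))
E
python3 meas.py
```

```text
red [360 245  43  28 455] [384.4 259.6] [[ 487.1 -173.    93. ]]
red [383 319  31  21 384] [395.2 329. ] [[ 322.2 -194.3   93. ]]
pan [ 215  200   70   90 1813] [241.6 254.1] ((249.21336364746094, 254.868896484375), 34.786983489990234)
circ [505.2 157.6] 84.56841906502433
tip [[767.3 146.5  80. ]] grip [[710.3 148.3  67. ]]
board [[ 617.3  -98.8   18. ]
 [ 607.3 -287.9   18. ]
 [ 391.4 -260.7   18. ]
 [ 405.9  -84.8   18. ]]
edge [[ 678.4  551.1    0. ]
 [ 679.3 -496.8    0. ]]
lantern top [[307.6 399.8 110. ]] boot [[597.5 755.3  10. ]
 [617.2 645.1  10. ]
 [324.7 678.3  10. ]
 [342.6 586.6  10. ]]
small mug [[ 319.9 -199.3   50. ]] flask [[ 311.5 -402.   116. ]] carab [[388.6   2.2   5. ]]Traceback (most recent call last):
  File "meas.py", line 25, in <module>
    save('crop1',cv2.resize(np.vstack([a[:,:594],b]),None,fx=.75,fy=.75))
                            ~~~~~~~~~^^^^^^^^^^^^^^^
    return _nx.concatenate(arrs, 0, dtype=dtype, casting=casting)
           ~~~~~~~~~~~~~~~^^^^^^^^^^^^^^^^^^^^^^^^^^^^^^^^^^^^^^^
ValueError: all the input array dimensions except for the concatenation axis must match exactly, but along dimension 1, the array at index 0 has size 594 and the array at index 1 has size 593
```

```bash
python3 - <<'E'
from h import *
c=cam('top'); im=c['color']; s=cam('scene')['color']
f=lambda a:cv2.resize(a,(390,290),interpolation=cv2.INTER_CUBIC)
g=lambda x,y,i:f(i[y:y+97,x:x+130])
save('crop1',np.vstack([np.hstack([g(330,230,im),g(195,207,im)]),np.hstack([g(200,195,s),g(320,185,s)])]))
E
```

```text
(no output)
```

View pics/crop1.png

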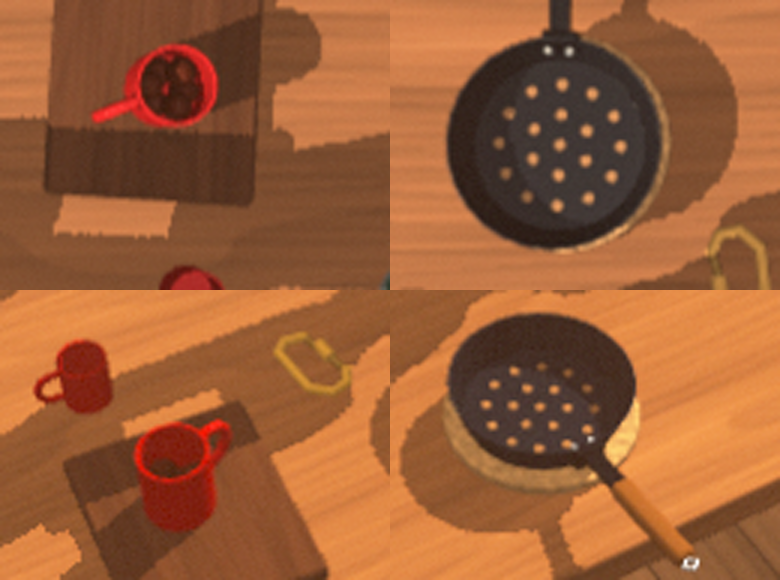

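The crop confirms it: the board mug is bigger and full of nuts. Its rim centre is at top pixel (388.3,258.7) and its handle end at (362,269). The pan rim spans columns 214 to 286 and rows 219 to 290.

```bash
python3 - <<'E'
from h import *
np.set_printoptions(precision=1,suppress=True)
c=cam('top')
p=onz(c,[249.8,254.7],54)[0];m=onz(c,[388.3,258.7],93)[0];h=onz(c,[361.7,269],75)[0]
print('pan',p,'mug',m,'handle',h,h-m,np.degrees(np.arctan2(*(h-m)[[1,0]])))
t=onz(c,[252,148],80)[0];print('tip',t,np.degrees(np.arctan2(*(t-p)[[1,0]])),np.linalg.norm(t[:2]-p[:2]))
# scene check
s=cam('scene')
print('scene proj pan',proj(s,[p,t,m]))
hsv=cv2.cvtColor(s['color'],cv2.COLOR_RGB2HSV);print('state',status.read_state()['position'])
for a in(0,90,180,270):pass
E
```

```text
pan [504.7 155.7  54. ] mug [ 489.2 -182.4   93. ] handle [ 465.5 -119.9   75. ] [-23.7  62.5 -18. ] 110.73545794431713
tip [767.3 146.5  80. ] -2.0129344041764847 262.7886217032154
scene proj pan [[369.7 215.9]
 [420.  277.5]
 [257.1 249.3]]
state [164.1 603.  222.6]
```

```bash
python3 -m jog '[[0.3,-0.25,0,0,0,-0.725,0],[0.3,-0.25,0,0,0,-0.725,0],[0.3,-0.25,0,0,0,-0.725,0],[0.3,-0.25,0,0,0,-0.725,0],[0.3,-0.25,0,0,0,-0.725,0],[0.3,-0.25,0,0,0,-0.725,0],[0.3,-0.25,0,0,0,-0.725,0],[0.3,-0.25,0,0,0,-0.725,0],[0.3,-0.25,0,0,0,-0.725,0],[0.3,-0.25,0,0,0,-0.725,0],[0.3,-0.25,0,0,0,-0.725,0],[0.3,-0.25,0,0,0,-0.725,0]]'
cat > log.py <<'E'
from h import *; import json
np.set_printoptions(precision=3,suppress=True)
s=status.read_state(); open('log.jsonl','a').write(json.dumps([list(map(float,s[k])) for k in('joint_positions','position','tool_rot')])+'\n')
M=R.from_quat(np.array(s['tool_rot'])[[1,2,3,0]]).as_matrix()
print('t',round(s['time'],2),'q',s['joint_positions'],'p',s['position'],'y',M[:,1],'z',M[:,2],'yaw_y',round(np.degrees(np.arctan2(M[1,1],M[0,1])),1),'F',s['force'],'T',s['ft_torque'],'w',s['width'],s['grasp_force'])
E
python3 log.py
python3 -m jog '[[0.236,-0.204,0,0,0,-0.73,0],[0.236,-0.204,0,0,0,-0.73,0],[0.236,-0.204,0,0,0,-0.73,0],[0.236,-0.204,0,0,0,-0.73,0],[0.236,-0.204,0,0,0,-0.73,0],[0.236,-0.204,0,0,0,-0.73,0],[0.236,-0.204,0,0,0,-0.73,0],[0.236,-0.204,0,0,0,-0.73,0],[0.236,-0.204,0,0,0,-0.73,0],[0.236,-0.204,0,0,0,-0.73,0],[0.236,-0.204,0,0,0,-0.73,0],[0.236,-0.204,0,0,0,-0.73,0]]'
python3 log.py
```

```text
time: 1.4
position: [465.4, 351.8, 222.7]
tool_rot: [-0.0, 0.759, 0.651, 0.0]
force: [0.0, -0.3, -0.3]
width: 87.4
grasp_force: 0.0
t 1.4 q [0.627 0.362 1.724 0.    1.055 0.781] p [465.386 351.796 222.669] y [ 0.988 -0.154  0.   ] z [ 0.  0. -1.] yaw_y -8.8 F [ 0.03  -0.322 -0.318] T [-0.015  0.055 -0.026] w 87.42810611740059 0.0
time: 2.4
position: [700.2, 148.6, 222.4]
tool_rot: [0.0, 1.0, -0.021, -0.0]
force: [-0.6, -0.1, -0.7]
width: 87.9
grasp_force: 0.0
t 2.4 q [0.193 0.558 1.408 0.    1.176 1.804] p [700.232 148.646 222.371] y [-0.041 -0.999  0.   ] z [-0. -0. -1.] yaw_y -92.4 F [-0.567 -0.092 -0.722] T [-0.025  0.145  0.031] w 87.85369156398522 0.0
```

```bash
python3 -m jog '[[0,0,-0.04,0,0,0,0],[0,0,-0.08,0,0,0,0],[0,0,-0.12,0,0,0,0],[0,0,-0.15,0,0,0,0],[0,0,-0.165,0,0,0,0],[0,0,-0.175,0,0,0,0],[0,0,-0.175,0,0,0,0]]'
python3 -m jog '[[0,0,0,0,0,0,120],[0,0,0,0,0,0,150],[0,0,0,0,0,0,180],[0,0,0,0,0,0,200],[0,0,0,0,0,0,220],[0,0,0,0,0,0,235],[0,0,0,0,0,0,255],[0,0,0,0,0,0,255],[0,0,0,0,0,0,255],[0,0,0,0,0,0,255],[0,0,0,0,0,0,255],[0,0,0,0,0,0,255]]' 15
python3 log.py
python3 - <<'E'
from h import *
c=cam('top'); save('grip',cv2.resize(c['color'][120:320,180:400],None,fx=2.5,fy=2.5))
E
```

```text
time: 2.98
position: [699.4, 148.9, 46.0]
tool_rot: [0.0, 1.0, -0.017, -0.001]
force: [0.4, 0.5, 0.5]
width: 87.8
grasp_force: 0.0
time: 3.98
position: [700.1, 149.0, 47.6]
tool_rot: [0.0, 1.0, -0.017, -0.0]
force: [-0.5, -0.5, 0.3]
width: 22.2
grasp_force: 15.0
t 3.98 q [0.193 0.757 1.492 0.    0.893 1.798] p [700.122 148.984  47.583] y [-0.034 -0.999  0.   ] z [-0. -0. -1.] yaw_y -92.0 F [-0.454 -0.468  0.32 ] T [-0.023  0.144 -0.062] w 22.22428144487677 14.997096061706543
```

View pics/grip.png

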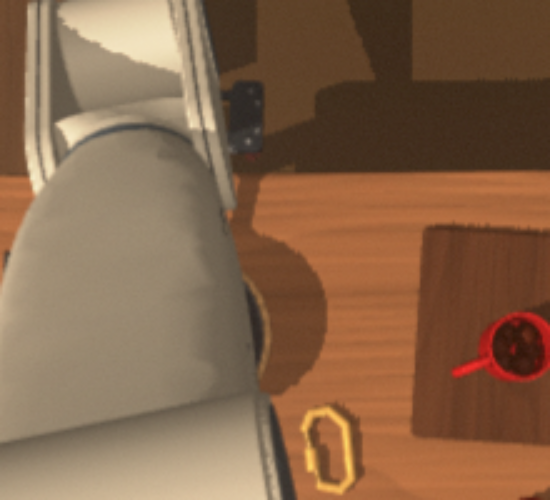

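Gripped: the opening is 22 mm, equal to the grip's width, and the arm hides the pan. I'll compute the arc.

```bash
python3 - <<'E'
import numpy as np
C=np.array([504.7,155.7]);P=np.array([700.1,149.0])
rot=lambda a:np.array([[np.cos(a),-np.sin(a)],[np.sin(a),np.cos(a)]])
for k in range(3):
    v0=rot(np.radians(30.5*k))@(P-C)
    for j in range(1,9):
        a=np.radians(30.5*j/8);d=(rot(a)@v0-v0)/1000;print(k,'%.3f,%.3f,%.3f'%(d[0],d[1],a/2))
E
```

```text
0 0.000,0.013,0.033
0 -0.001,0.026,0.067
0 -0.003,0.039,0.100
0 -0.005,0.052,0.133
0 -0.009,0.064,0.166
0 -0.013,0.076,0.200
0 -0.018,0.088,0.233
0 -0.024,0.100,0.266
1 -0.007,0.011,0.033
1 -0.014,0.022,0.067
1 -0.022,0.032,0.100
1 -0.031,0.042,0.133
1 -0.040,0.051,0.166
1 -0.050,0.059,0.200
1 -0.060,0.067,0.233
1 -0.071,0.074,0.266
2 -0.011,0.006,0.033
2 -0.023,0.012,0.067
2 -0.035,0.017,0.100
2 -0.048,0.021,0.133
2 -0.060,0.024,0.166
2 -0.073,0.026,0.200
2 -0.086,0.027,0.233
2 -0.099,0.028,0.266
```

```bash
python3 -m jog '[[0,0.013,0,0,0,0.033,255],[-0.001,0.026,0,0,0,0.067,255],[-0.003,0.039,0,0,0,0.1,255],[-0.005,0.052,0,0,0,0.133,255],[-0.009,0.064,0,0,0,0.166,255],[-0.013,0.076,0,0,0,0.2,255],[-0.018,0.088,0,0,0,0.233,255],[-0.024,0.1,0,0,0,0.266,255],[-0.024,0.1,0,0,0,0.266,255]]'; python3 log.py
python3 - <<'E'
from h import *
c=cam('scene'); save('swing1',c['color'][130:350,200:540])
E
```

```text
time: 4.78
position: [675.3, 251.0, 47.6]
tool_rot: [-0.0, 0.969, 0.249, -0.0]
force: [0.7, -0.1, -1.1]
width: 21.6
grasp_force: 15.0
t 4.78 q [0.339 0.762 1.48  0.    0.899 1.407] p [675.319 250.95   47.612] y [ 0.482 -0.876 -0.   ] z [-0.  0. -1.] yaw_y -61.2 F [ 0.732 -0.059 -1.083] T [-0.209  0.004  0.287] w 21.638181286785773 15.03027856349945
```

View pics/swing1.png

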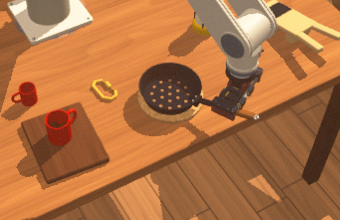

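The pan has turned in place, with its bowl centre still at about scene (370,218) and the base on the cork. Continuing.

```bash
python3 -m jog '[[-0.007,0.011,0,0,0,0.033,255],[-0.014,0.022,0,0,0,0.067,255],[-0.022,0.032,0,0,0,0.1,255],[-0.031,0.042,0,0,0,0.133,255],[-0.04,0.051,0,0,0,0.166,255],[-0.05,0.059,0,0,0,0.2,255],[-0.06,0.067,0,0,0,0.233,255],[-0.071,0.074,0,0,0,0.266,255],[-0.071,0.074,0,0,0,0.266,255]]' >/dev/null; python3 log.py
python3 -m jog '[[-0.011,0.006,0,0,0,0.033,255],[-0.023,0.012,0,0,0,0.067,255],[-0.035,0.017,0,0,0,0.1,255],[-0.048,0.021,0,0,0,0.133,255],[-0.06,0.024,0,0,0,0.166,255],[-0.073,0.026,0,0,0,0.2,255],[-0.086,0.027,0,0,0,0.233,255],[-0.099,0.028,0,0,0,0.266,255],[-0.099,0.028,0,0,0,0.266,255],[-0.099,0.028,0,0,0,0.266,255]]'; python3 log.py
python3 -m jog '[[0,0,0,0,0,0,180],[0,0,0,0,0,0,120],[0,0,0,0,0,0,60],[0,0,0,0,0,0,0],[0,0,0,0,0,0,0],[0,0,0,0,0,0,0],[0,0,0.04,0,0,0,0],[0,0,0.08,0,0,0,0],[0,0,0.12,0,0,0,0],[0,0,0.16,0,0,0,0],[0,0,0.2,0,0,0,0],[0,0,0.2,0,0,0,0]]' >/dev/null; python3 log.py
```

```text
t 5.58 q [0.474 0.721 1.57  0.    0.852 1.014] p [604.009 323.391  47.64 ] y [ 0.858 -0.514 -0.001] z [-0.001 -0.    -1.   ] yaw_y -30.9 F [ 0.123  0.341 -2.02 ] T [-0.063 -0.016  0.058] w 21.988567736056936 15.00341534614563
time: 6.42
position: [506.6, 350.4, 47.6]
tool_rot: [0.0, 0.712, 0.702, -0.0]
force: [-0.1, -1.5, -2.7]
width: 21.5
grasp_force: 15.0
t 6.42 q [ 0.586  0.645  1.738 -0.     0.76   0.6  ] p [506.587 350.377  47.642] y [ 1.    -0.013 -0.   ] z [-0. -0. -1.] yaw_y -0.8 F [-0.062 -1.475 -2.727] T [-0.194  0.104 -0.137] w 21.500299809180547 14.997105449438095
t 7.42 q [0.587 0.375 1.621 0.    1.133 0.596] p [509.802 353.551 256.639] y [ 1.    -0.009  0.011] z [ 0.011  0.008 -1.   ] yaw_y -0.5 F [0.86  1.739 0.417] T [-0.057  0.021  0.006] w 87.49362363395544 0.0
```

```bash
python3 -m jog '[[-0.017,-0.533,0,0,0,0.19,0],[-0.017,-0.533,0,0,0,0.19,0],[-0.017,-0.533,0,0,0,0.19,0],[-0.017,-0.533,0,0,0,0.19,0],[-0.017,-0.533,0,0,0,0.19,0],[-0.017,-0.533,0,0,0,0.19,0],[-0.017,-0.533,0,0,0,0.19,0],[-0.017,-0.533,0,0,0,0.19,0]]' >/dev/null
python3 -m jog '[[0,-0.20,0,0,0,0,0]]' >/dev/null; python3 log.py
```

```text
t 8.17 q [-0.071  0.2    1.887  0.     1.054 -0.442] p [495.033 -23.099 247.745] y [0.932 0.363 0.   ] z [ 0. -0. -1.] yaw_y 21.3 F [ 1.356 -0.017 -0.065] T [-0.037 -0.004  0.028] w 87.8527860105524 0.0
```

```bash
python3 -m jog '[[-0.006,-0.159,0,0,0,0,0],[-0.006,-0.159,0,0,0,0,0],[-0.006,-0.159,0,0,0,0,0],[-0.006,-0.159,0,0,0,0,0],[-0.006,-0.159,0,0,0,0,0],[-0.006,-0.159,0,0,0,0,0],[-0.006,-0.159,0,0,0,0,0]]' >/dev/null; python3 log.py
cat > pan.py <<'E'
from h import *; import sys
np.set_printoptions(precision=1,suppress=True)
c=cam('top'); s=cam('scene')
save(sys.argv[1],np.vstack([c['color'][180:400,100:470],s['color'][130:340,170:540]])); np.save('m.npy',0)
E
python3 pan.py chk1
```

```text
t 8.75 q [-0.376  0.241  1.834  0.     1.067 -0.746] p [ 489.366 -180.02   247.406] y [ 0.932  0.362 -0.   ] z [-0.     0.001 -1.   ] yaw_y 21.2 F [-0.684  0.005  0.219] T [-0.034  0.022  0.016] w 87.76861088520717 0.0
```

View pics/chk1.png

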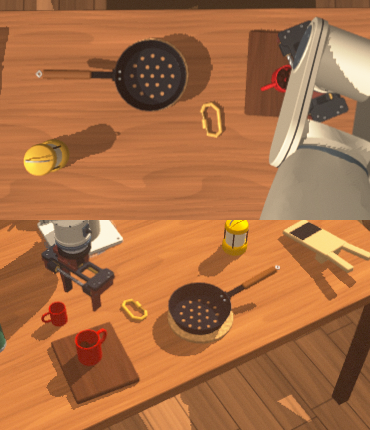

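Pan: bowl centre at top pixel (251,255), unchanged. The tip is at (138,253), so the handle lies along the bench, clear of the lantern at (145,338). Now I'll grasp the mug from above so that I can turn its handle forward.

```bash
python3 -m jog '[[0,0,-0.04,0,0,0,0],[0,0,-0.08,0,0,0,0],[0,0,-0.11,0,0,0,0],[0,0,-0.13,0,0,0,0],[0,0,-0.15,0,0,0,0],[0,0,-0.17,0,0,0,0],[0,0,-0.185,0,0,0,0],[0,0,-0.19,0,0,0,0],[0,0,-0.19,0,0,0,0]]'
python3 -m jog '[[0,0,0,0,0,0,20],[0,0,0,0,0,0,40],[0,0,0,0,0,0,60],[0,0,0,0,0,0,80],[0,0,0,0,0,0,100],[0,0,0,0,0,0,120],[0,0,0,0,0,0,120],[0,0,0,0,0,0,120]]' 8; python3 log.py
```

```text
time: 9.6
position: [489.1, -178.8, 56.7]
tool_rot: [-0.001, 0.564, 0.826, -0.0]
force: [0.1, -0.4, 0.2]
width: 87.7
grasp_force: 0.0
time: 10.27
position: [490.0, -180.4, 58.6]
tool_rot: [0.0, 0.565, 0.825, 0.0]
force: [-1.7, 0.9, 6.9]
width: 64.3
grasp_force: 8.0
t 10.27 q [-0.376  0.53   1.949  0.     0.661 -0.747] p [ 489.991 -180.42    58.577] y [0.932 0.362 0.001] z [ 0.001 -0.    -1.   ] yaw_y 21.2 F [-1.665  0.91   6.948] T [0.151 0.394 0.053] w 64.29015943222393 8.001398290143698
```

```bash
python3 -m jog '[[0,0,0.005,0,0,0,120],[0,0,0.005,0,0,-0.06,120],[0,0,0.005,0,0,-0.12,120],[0,0,0.005,0,0,-0.18,120],[0,0,0.005,0,0,-0.24,120],[0,0,0.005,0,0,-0.3,120],[0,0,0.005,0,0,-0.36,120],[0,0,0.005,0,0,-0.42,120],[0,0,0.005,0,0,-0.48,120],[0,0,0.005,0,0,-0.54,120],[0,0,0.005,0,0,-0.6,120],[0,0,0.005,0,0,-0.66,120]]' 15; python3 log.py
python3 -m jog '[[0,0,0,0,0,-0.06,120],[0,0,0,0,0,-0.12,120],[0,0,0,0,0,-0.18,120],[0,0,0,0,0,-0.24,120],[0,0,0,0,0,-0.3,120],[0,0,0,0,0,-0.36,120],[0,0,0,0,0,-0.42,120],[0,0,0,0,0,-0.48,120],[0,0,0,0,0,-0.48,120],[0,0,-0.003,0,0,-0.48,120],[0,0,-0.005,0,0,-0.48,120],[0,0,-0.005,0,0,-0.48,120]]'; python3 log.py
```

```text
time: 11.27
position: [489.6, -180.3, 62.9]
tool_rot: [-0.0, 0.953, 0.303, -0.0]
force: [0.2, 0.9, -1.9]
width: 64.1
grasp_force: 15.0
t 11.27 q [-0.376  0.522  1.949  0.     0.671  0.579] p [ 489.55  -180.288   62.872] y [ 0.578 -0.816 -0.   ] z [-0.  0. -1.] yaw_y -54.7 F [ 0.208  0.879 -1.947] T [-0.054  0.144  0.032] w 64.14847426878677 14.991508724560845
time: 12.27
position: [490.1, -180.4, 58.0]
tool_rot: [0.0, 0.986, -0.167, 0.0]
force: [-0.3, 0.2, 4.8]
width: 64.3
grasp_force: 15.0
t 12.27 q [-0.376  0.531  1.949  0.     0.661  1.53 ] p [ 490.074 -180.446   58.047] y [-0.329 -0.944  0.   ] z [ 0.001 -0.    -1.   ] yaw_y -109.2 F [-0.283  0.221  4.841] T [0.055 0.214 0.044] w 64.31993217628586 15.000160299969139
```

```bash
python3 -m jog '[[0,0,0,0,0,0,60],[0,0,0,0,0,0,0],[0,0,0,0,0,0,0],[0,0,0,0,0,0,0],[0,0,0.02,0,0,0,0],[0,0,0.06,0,0,0,0],[0,0,0.1,0,0,0,0],[0,0,0.14,0,0,0,0],[0,0,0.18,0,0,0,0],[0,0,0.2,0,0,0,0],[0,0,0.2,0,0,0,0]]' >/dev/null; python3 log.py
python3 - <<'E'
from h import *; import json
L=[json.loads(l) for l in open('log.jsonl')]; A=[];b=[]
for q,p,_ in L:
    r=np.hypot(p[0],p[1]); a,c=q[1],q[1]+q[2]
    A+=[[1,0,np.sin(a),np.sin(c),np.cos(c)],[0,1,np.cos(a),np.cos(c),-np.sin(c)]]; b+=[r,p[2]]
x,res,rk,sv=np.linalg.lstsq(np.array(A),np.array(b),rcond=None); print(x,res,np.abs(np.array(A)@x-b).max(),sv)
E
```

```text
t 13.18 q [-0.376  0.223  1.818  0.     1.091  1.533] p [ 492.318 -181.298  263.016] y [-0.331 -0.944  0.   ] z [ 0.009 -0.003 -1.   ] yaw_y -109.3 F [0.348 0.619 0.338] T [0.037 0.14  0.072] w 87.3596755480768 0.0
[  1.16136849   6.4712725  561.40094107 486.5247082   79.13190559] [18.26167571] 3.0452562347670664 [6.20875897 5.0777862  0.48943498 0.46485195 0.46017984]
```

```bash
python3 -m jog '[[0,0,0.05,0.057,-0.01,0,0],[0,0,0.05,0.114,-0.02,0,0],[0,0,0.05,0.171,-0.03,0,0],[0,0,0.05,0.228,-0.04,0,0],[0,0,0.05,0.285,-0.05,0,0],[0,0,0.05,0.344,-0.06,0,0],[0,0,0.05,0.344,-0.06,0,0]]'; python3 log.py
python3 - <<'E'
import json,numpy as np
q,p,w=[json.loads(l) for l in open('log.jsonl')][-1]
from scipy.spatial.transform import Rotation as R
z=R.from_quat(np.array(w)[[1,2,3,0]]).as_matrix()[:,2]
a,c=q[1],q[1]+q[2]; r=1.16+561.4*np.sin(a)+486.5*np.sin(c)+79.1*np.cos(c); zz=6.47+561.4*np.cos(a)+486.5*np.cos(c)-79.1*np.sin(c)
W=np.array([r*np.cos(q[0]),r*np.sin(q[0]),zz])  # = wrist minus Lt in z
D=np.array(p)-W; print(D, D[:2]/z[:2], 'Lt from z', D[2]/(1+z[2]))
E
```

```text
time: 13.77
position: [488.2, -181.7, 304.1]
tool_rot: [-0.346, 0.925, -0.161, -0.001]
force: [-0.7, 0.4, -0.6]
width: 87.8
grasp_force: 0.0
t 13.77 q [-0.716  0.367  1.699  0.589  1.506  1.028] p [ 488.213 -181.676  304.084] y [-0.297 -0.71  -0.639] z [ 0.11   0.639 -0.761] yaw_y -112.7 F [-0.724  0.351 -0.561] T [-0.344  0.31   0.031] w 87.75101069969249 0.0
[ 40.83945502 207.70849334  74.00273107] [372.67999982 324.91760219] Lt from z 309.8142296546948
```

```bash
cat > ik.py <<'E'
from h import *; import json
from scipy.optimize import least_squares
LO=np.array([-3,-.9,.09,-1.31,.11,-2.54]);HI=np.array([3,2.11,2.58,4.45,2.69,2.54]); LT=320.
E=lambda ax,a:R.from_euler(ax,a)
def fk(q):
    a,c=q[1],q[1]+q[2]; r=1.16+561.4*np.sin(a)+486.5*np.sin(c)+79.1*np.cos(c); z=6.47+LT+561.4*np.cos(a)+486.5*np.cos(c)-79.1*np.sin(c)
    M=(E('z',q[0])*E('y',c)*E('z',q[3])*E('y',q[4])*E('z',q[5]+np.pi/2))
    return np.array([r*np.cos(q[0]),r*np.sin(q[0]),z])+LT*M.as_matrix()[:,2],M
def tool(psi,p,roll,flip=1):
    # z along heading psi pitched p down; y horizontal left(flip=1); then roll (deg) about tool z
    ps,p=np.radians(psi),np.radians(p)
    z=np.array([np.cos(ps)*np.cos(p),np.sin(ps)*np.cos(p),-np.sin(p)]); y=flip*np.array([-np.sin(ps),np.cos(ps),0]); x=np.cross(y,z)
    return R.from_matrix(np.c_[x,y,z])*E('z',np.radians(roll))
def ik(pos,M,q0):
    f=lambda q:np.r_[(fk(q)[0]-pos)/100,(M.inv()*fk(q)[1]).as_rotvec()*3]
    b=None
    for s in [q0]+[np.clip(q0+np.random.default_rng(i).normal(0,.5,6),LO+.01,HI-.01) for i in range(6)]:
        o=least_squares(f,np.clip(s,LO+.01,HI-.01),bounds=(LO,HI)); 
        if b is None or o.cost<b.cost-1e-6: b=o
        if b.cost<1e-5: break
    return b.x,b.cost
E
python3 - <<'E'
from ik import *
np.set_printoptions(precision=2,suppress=True)
L=[json.loads(l) for l in open('log.jsonl')]
for q,p,w in L[-2:]:
    x,M=fk(np.array(q)); print(x-p,(R.from_quat(np.array(w)[[1,2,3,0]]).inv()*M).magnitude())
q0=np.array(L[-1][0]); G=np.array([490,-180.4,58])
for psi in(20,28,36):
  for p in(20,30):
   for fl in(1,-1):
    M=tool(psi,p,0,fl); t=M.as_matrix()[:,2]
    a=ik(G+19*t,M,q0); b=ik(G-100*t,M,a[0]); print(psi,p,fl,a,b)
for psi in(30,60,90):
  for fl in(1,-1):
   for roll in(0,-90,-170):
    M=tool(psi,20,roll,fl);t=M.as_matrix()[:,2]; q,cst=ik(np.array([505,156,130])+19*t,M,q0); print('pour',psi,fl,roll,q,round(cst,4))
E
```

```text
[ -2.89 -11.65  -0.09] 2.2834033807309785e-16
[-5.77 -3.14  2.43] 2.946261914021544e-16
20 20 1 (array([-0.89,  0.97,  2.23,  1.92,  1.24,  1.51]), np.float64(1.1348212574391803e-30)) (array([-1.21,  0.88,  2.3 ,  1.6 ,  1.22,  1.53]), np.float64(9.770504363880455e-19))
20 20 -1 (array([-0.89,  0.97,  2.23,  1.92,  1.24, -1.63]), np.float64(9.012730943547245e-29)) (array([-1.21,  0.88,  2.3 ,  1.6 ,  1.22, -1.61]), np.float64(9.236181369470654e-19))
20 30 1 (array([-0.83,  0.85,  2.25,  1.94,  1.03,  1.62]), np.float64(1.3421590376624256e-19)) (array([-1.12,  0.69,  2.33,  1.6 ,  1.04,  1.71]), np.float64(3.9058695222065504e-30))
20 30 -1 (array([-0.83,  0.85,  2.25,  1.94,  1.03, -1.52]), np.float64(5.410783390364112e-30)) (array([-1.12,  0.69,  2.33,  1.6 ,  1.04, -1.43]), np.float64(4.789374595148729e-19))
28 20 1 (array([-0.92,  0.96,  2.16,  1.73,  1.22,  1.6 ]), np.float64(3.6498382099677625e-25)) (array([-1.2 ,  0.86,  2.19,  1.42,  1.23,  1.67]), np.float64(4.688389699301435e-20))
28 20 -1 (array([-0.92,  0.96,  2.16,  1.73,  1.22, -1.54]), np.float64(2.9335193296898882e-30))
[... 1494 characters left out ...]
47 2.7  1.38 1.67] 0.0
pour 60 1 0 [-0.24  0.78  2.24  1.81  1.19  1.69] 0.0
pour 60 1 -90 [-0.24  0.78  2.24  1.81  1.19  0.12] 0.0
pour 60 1 -170 [-0.24  0.78  2.24  1.81  1.19 -1.28] 0.0
pour 60 -1 0 [-0.24  0.78  2.24  1.81  1.19 -1.45] 0.0
pour 60 -1 -90 [-0.22  0.63  2.14  1.54  1.06 -2.54] 0.2689
pour 60 -1 -170 [-0.24  0.78  2.24  1.81  1.19  1.87] 0.0
pour 90 1 0 [-0.25  0.81  1.94  1.21  1.34  1.96] 0.0
pour 90 1 -90 [-0.25  0.81  1.94  1.21  1.34  0.39] 0.0
pour 90 1 -170 [-0.25  0.81  1.94  1.21  1.34 -1.01] 0.0
pour 90 -1 0 [-0.25  0.81  1.94  1.21  1.34 -1.18] 0.0
pour 90 -1 -90 [-0.22  0.77  1.88  1.13  1.34 -2.54] 0.09
pour 90 -1 -170 [-0.25  0.81  1.94  1.21  1.34  2.13] 0.0
```

```bash
python3 - <<'E'
from ik import *
np.set_printoptions(precision=3,suppress=True)
s=status.read_state(); Mc=R.from_quat(np.array(s['tool_rot'])[[1,2,3,0]]); p=np.array(s['position'])
M=tool(24,30,0,1);t=M.as_matrix()[:,2];G=np.array([490,-180.4,58])
pre=G-120*t; hi=pre.copy(); hi[2]=270
rv=(M*Mc.inv()).as_rotvec(); print('t',t,'pre',pre,'fin',G+19*t)
print('d hi',(hi-p)/1000,'rv/2',rv/2,np.degrees(np.linalg.norm(rv)))
q=np.array(s['joint_positions'])
for f in np.linspace(0,1,6):
    q,c=ik(p+f*(hi-p),R.from_rotvec(rv*f)*Mc,q); print(q,round(c,5))
for P in(pre,G+19*t): q,c=ik(P,M,q); print(q,c)
E
```

```text
t [ 0.791  0.352 -0.5  ] pre [ 395.062 -222.669  118.   ] fin [ 505.032 -173.707   48.5  ]
d hi [-0.093 -0.041 -0.034] rv/2 [ 0.497  0.38  -0.88 ] 123.72428577178817
[-0.706  0.373  1.695  0.593  1.499  1.034] 0.0
[-0.82   0.394  1.775  0.734  1.501  1.268] 0.0
[-0.93   0.396  1.882  0.87   1.466  1.499] 0.0
[-1.032  0.376  2.007  1.     1.396  1.732] 0.0
[-1.116  0.33   2.138  1.122  1.296  1.979] 0.0
[-1.171  0.253  2.259  1.23   1.165  2.266] 0.0
[-1.171  0.658  2.282  1.438  1.062  1.801] 1.3006732122603849e-28
[-0.85   0.843  2.216  1.826  1.025  1.662] 1.3210340600470866e-30
```

```bash
python3 -m jog '[[-0.046,-0.02,-0.017,0.248,0.19,-0.44,0],[-0.046,-0.02,-0.017,0.248,0.19,-0.44,0],[-0.046,-0.02,-0.017,0.248,0.19,-0.44,0],[-0.046,-0.02,-0.017,0.248,0.19,-0.44,0],[-0.046,-0.02,-0.017,0.248,0.19,-0.44,0],[-0.046,-0.02,-0.017,0.248,0.19,-0.44,0],[-0.046,-0.02,-0.017,0.248,0.19,-0.44,0],[-0.046,-0.02,-0.017,0.248,0.19,-0.44,0],[-0.046,-0.02,-0.017,0.248,0.19,-0.44,0],[-0.046,-0.02,-0.017,0.248,0.19,-0.44,0]]' >/dev/null; python3 log.py
python3 -m jog '[[-0.046,-0.02,-0.017,0.248,0.19,-0.44,0],[-0.046,-0.02,-0.017,0.248,0.19,-0.44,0],[-0.046,-0.02,-0.017,0.248,0.19,-0.44,0],[-0.046,-0.02,-0.017,0.248,0.19,-0.44,0],[-0.046,-0.02,-0.017,0.248,0.19,-0.44,0],[-0.046,-0.02,-0.017,0.248,0.19,-0.44,0],[-0.046,-0.02,-0.017,0.248,0.19,-0.44,0],[-0.046,-0.02,-0.017,0.248,0.19,-0.44,0],[-0.046,-0.02,-0.017,0.248,0.19,-0.44,0],[-0.046,-0.02,-0.017,0.248,0.19,-0.44,0]]' >/dev/null; python3 log.py
cat > next.py <<'E'
from ik import *; import sys
np.set_printoptions(precision=3,suppress=True)
def go(P,M):
    s=status.read_state(); Mc=R.from_quat(np.array(s['tool_rot'])[[1,2,3,0]]); p=np.array(s['position'])
    rv=(M*Mc.inv()).as_rotvec(); print('d',(P-p)/1000,'rv/2',rv/2)
    q=np.array(s['joint_positions'])
    for f in (.33,.67,1): q,c=ik(p+f*(P-p),R.from_rotvec(rv*f)*Mc,q); print(q,round(c,5))
E
python3 - <<'E'
from next import *
M=tool(24,30,0,1);go(np.array([395,-222.7,118]),M)
c=cam('scene');t=cam('top'); f=lambda a:cv2.resize(a,(390,290),interpolation=cv2.INTER_CUBIC)
save('mug2',np.hstack([f(t['color'][230:327,330:460]),f(c['color'][180:297,180:337])]))
E
```

```text
t 14.6 q [-0.981  0.368  1.947  0.925  1.441  1.63 ] p [ 442.462 -198.936  289.462] y [-0.82   0.156 -0.551] z [ 0.487  0.697 -0.527] yaw_y 169.2 F [-0.517  0.043 -0.605] T [-0.248  0.316 -0.006] w 87.83029958592776 0.0
t 15.43 q [-1.166  0.229  2.253  1.209  1.173  2.295] p [ 397.285 -218.628  273.529] y [-0.417  0.909 -0.002] z [ 0.784  0.359 -0.506] yaw_y 114.7 F [ 0.666 -0.765 -0.5  ] T [-0.145  0.428 -0.026] w 87.85341986640326 0.0
d [-0.002 -0.004 -0.156] rv/2 [ 0.002 -0.003 -0.006]
[-1.162  0.371  2.28   1.289  1.118  2.121] 0.0
[-1.166  0.515  2.289  1.365  1.083  1.955] 0.0
[-1.171  0.658  2.282  1.438  1.062  1.801] 0.0
```

View pics/mug2.png

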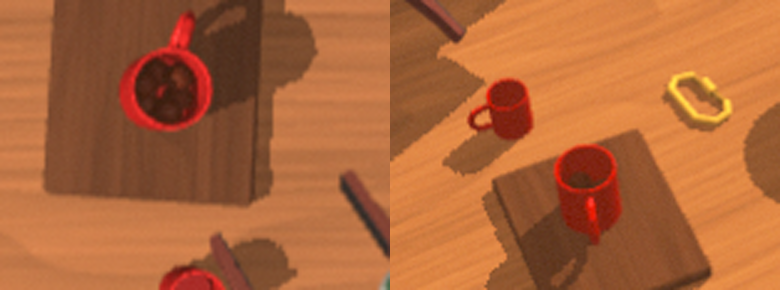

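The mug's handle now points forward, at about -20°, with the rim at top pixel (385.4,259.5). The tool is lined up behind it. I'll descend and advance along the tool axis.

```bash
python3 -m jog '[[-0.001,0.001,-0.035,0,0,0,0],[-0.001,0.002,-0.07,0,0,0,0],[-0.001,0.002,-0.105,0,0,0,0],[-0.001,0.002,-0.14,0,0,0,0],[-0.001,0.002,-0.152,0,0,0,0],[-0.001,0.002,-0.152,0,0,0,0],[-0.001,0.002,-0.152,0,0,0,0]]' >/dev/null; python3 log.py
python3 - <<'E'
from next import *
M=tool(24,30,0,1);go(np.array([504,-170.8,48.5]),M)
E
```

```text
t 16.12 q [-1.167  0.631  2.288  1.417  1.063  1.824] p [ 396.894 -218.244  121.01 ] y [-0.418  0.908 -0.002] z [ 0.785  0.36  -0.504] yaw_y 114.7 F [ 0.558 -0.446  0.335] T [-0.125  0.363 -0.007] w 87.68351053892948 0.0
d [ 0.107  0.047 -0.073] rv/2 [ 0.002 -0.002 -0.006]
[-1.054  0.714  2.275  1.572  1.037  1.747] 0.0
[-0.947  0.782  2.253  1.71   1.028  1.692] 0.0
[-0.846  0.844  2.222  1.833  1.026  1.655] 0.0
```

```bash
python3 -m jog '[[0.015,0.007,-0.01,0,0,-0.006,0],[0.03,0.013,-0.02,0,0,-0.006,0],[0.045,0.02,-0.03,0,0,-0.006,0],[0.06,0.026,-0.041,0,0,-0.006,0],[0.075,0.033,-0.051,0,0,-0.006,0],[0.09,0.04,-0.061,0,0,-0.006,0],[0.1,0.044,-0.068,0,0,-0.006,0],[0.107,0.047,-0.073,0,0,-0.006,0],[0.107,0.047,-0.073,0,0,-0.006,0]]' ; python3 log.py
python3 -m jog '[[0,0,0,0,0,0,20],[0,0,0,0,0,0,35],[0,0,0,0,0,0,50],[0,0,0,0,0,0,60],[0,0,0,0,0,0,75],[0,0,0,0,0,0,90],[0,0,0,0,0,0,120],[0,0,0,0,0,0,120],[0,0,0,0,0,0,120],[0,0,0,0,0,0,120]]' 25; python3 log.py
```

```text
time: 16.87
position: [505.2, -171.1, 49.5]
tool_rot: [0.488, -0.182, 0.848, 0.102]
force: [-0.4, -0.0, 0.4]
width: 87.7
grasp_force: 0.0
t 16.87 q [-0.852  0.823  2.223  1.818  1.018  1.671] p [ 505.193 -171.054   49.511] y [-0.408  0.913 -0.005] z [ 0.79   0.35  -0.503] yaw_y 114.1 F [-0.385 -0.027  0.357] T [-0.111  0.417  0.061] w 87.73381935841134 0.0
time: 17.7
position: [503.8, -171.6, 49.1]
tool_rot: [0.488, -0.18, 0.848, 0.102]
force: [-2.4, -2.9, 5.7]
width: 65.4
grasp_force: 25.0
t 17.7 q [-0.855  0.824  2.225  1.819  1.019  1.671] p [ 503.805 -171.56    49.095] y [-0.405  0.914 -0.003] z [ 0.791  0.348 -0.503] yaw_y 113.9 F [-2.352 -2.945  5.658] T [-0.094 -0.094 -0.185] w 65.41499873073079 24.996174811385572
```

```bash
python3 -m jog '[[0,0,0.02,0,0,0,120],[0,0,0.04,0,0,0,120],[0,0,0.065,0,0,0,120],[0,0,0.09,0,0,0,120],[0,0,0.115,0,0,0,120],[0,0,0.13,0,0,0,120],[0,0,0.13,0,0,0,120]]'
python3 log.py
python3 - <<'E'
from next import *
M=tool(70,30,0,1);t=M.as_matrix()[:,2]; go(np.array([528.5,147.5,180])+19*t,M)
M2=tool(70,12,0,1);t2=M2.as_matrix()[:,2]
print('then d',19*(t2-t)+[0,0,-45],'rv/2',(M2*M.inv()).as_rotvec()/2,'t2',t2)
P=np.array([528.5,147.5,135])+19*t2; q=np.array([-.2,.8,2.2,1.8,1.2,1.7])
for ro in(0,-60,-130,-170): q,c=ik(P,tool(70,12,ro,1),q);print(ro,q,round(c,5))
E
```

```text
time: 18.28
position: [504.0, -171.7, 180.9]
tool_rot: [0.488, -0.181, 0.848, 0.101]
force: [0.2, -1.3, -1.9]
width: 65.6
grasp_force: 25.0
t 18.28 q [-0.854  0.478  2.255  1.615  0.971  2.042] p [ 504.023 -171.675  180.912] y [-0.405  0.914 -0.006] z [ 0.791  0.347 -0.503] yaw_y 113.9 F [ 0.237 -1.266 -1.935] T [-0.227  0.71  -0.015] w 65.59213360312151 24.998192028142512
d [ 0.03   0.335 -0.01 ] rv/2 [0.004 0.001 0.402]
[-0.667  0.501  2.255  1.557  1.003  2.016] 0.0
[-0.444  0.525  2.207  1.495  1.025  2.045] 0.0
[-0.218  0.565  2.11   1.427  1.05   2.111] 0.0
then d [  0.729   2.002 -39.45 ] rv/2 [ 0.148 -0.054 -0.   ] t2 [ 0.335  0.919 -0.208]
0 [-0.293  0.866  2.078  1.584  1.355  1.773] 0.0
-60 [-0.293  0.866  2.078  1.584  1.355  0.726] 0.0
-130 [-0.293  0.866  2.078  1.584  1.355 -0.496] 0.0
-170 [-0.293  0.866  2.078  1.584  1.355 -1.194] 0.0
```

```bash
python3 -m jog '[[0.001,0.015,0,0,0,0.02,120],[0.003,0.04,0,0,0,0.05,120],[0.006,0.07,0,0,0,0.085,120],[0.009,0.105,0,0,0,0.125,120],[0.013,0.14,0,0,0,0.165,120],[0.016,0.175,0,0,0,0.21,120],[0.02,0.21,0,0,0,0.25,120],[0.023,0.245,0,0,0,0.29,120],[0.026,0.275,0,0,0,0.33,120],[0.028,0.305,0,0,0,0.365,120],[0.03,0.325,0,0,0,0.39,120],[0.03,0.335,0,0,0,0.402,120]]' >/dev/null
python3 -m jog '[[0,0,0,0.03,-0.01,0,120],[0,0,-0.005,0.06,-0.02,0,120],[0,0,-0.012,0.09,-0.03,0,120],[0,0,-0.02,0.12,-0.045,0,120],[0,0,-0.03,0.148,-0.054,0,120],[0,0,-0.04,0.148,-0.054,0,120],[0,0,-0.049,0.148,-0.054,0,120],[0,0,-0.049,0.148,-0.054,0,120],[0,0,-0.049,0.148,-0.054,0,120]]'; python3 log.py
python3 - <<'E'
from next import *
M2=tool(70,12,0,1);t2=M2.as_matrix()[:,2]; go(np.array([528.5,147.5,135])+19*t2,M2)
c=cam('scene');t=cam('top'); f=lambda a:cv2.resize(a,(390,290),interpolation=cv2.INTER_CUBIC)
save('pre',np.hstack([f(t['color'][180:330,160:360]),f(c['color'][130:280,250:450])]))
for a in range(1,7):
    print(20*a, -np.radians(20*a)*t2/2)
E
```

```text
time: 20.03
position: [533.4, 163.9, 129.4]
tool_rot: [0.515, -0.447, 0.638, 0.359]
force: [-0.3, 0.6, -1.9]
width: 66.0
grasp_force: 25.0
t 20.03 q [-0.3    0.846  2.087  1.575  1.351  1.782] p [533.448 163.925 129.373] y [-0.939  0.343 -0.002] z [ 0.335  0.918 -0.212] yaw_y 159.9 F [-0.311  0.592 -1.919] T [-0.679  0.406  0.011] w 66.01161853079665 24.998075352050364
d [0.001 0.001 0.002] rv/2 [ 0.002 -0.     0.   ]
[-0.295  0.866  2.08   1.583  1.352  1.77 ] 0.0
[-0.294  0.866  2.079  1.583  1.353  1.772] 0.0
[-0.293  0.866  2.078  1.584  1.355  1.773] 0.0
20 [-0.058 -0.16   0.036]
40 [-0.117 -0.321  0.073]
60 [-0.175 -0.481  0.109]
80 [-0.234 -0.642  0.145]
100 [-0.292 -0.802  0.181]
120 [-0.35  -0.963  0.218]
```

View pics/pre.png

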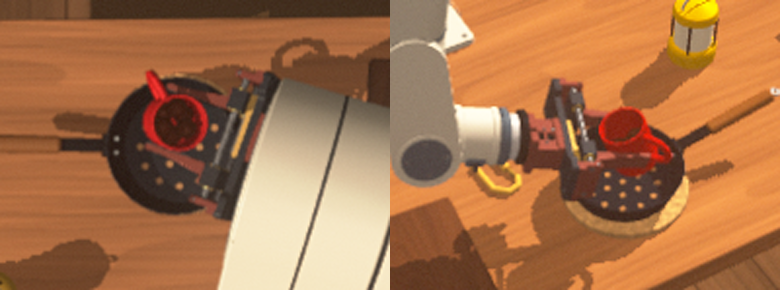

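Top view shows the mug over the pan and the gripper body close to the rim. I'll raise 12 mm first, then roll slowly.

```bash
python3 -m jog '[[0,0,0.012,0,0,0,120],[0,0,0.012,-0.018,-0.048,0.011,120],[0,0,0.012,-0.035,-0.096,0.022,120],[0,0,0.012,-0.052,-0.144,0.033,120],[0,0,0.012,-0.07,-0.193,0.044,120],[0,0,0.012,-0.088,-0.241,0.055,120],[0,0,0.012,-0.105,-0.289,0.066,120],[0,0,0.012,-0.123,-0.337,0.076,120],[0,0,0.012,-0.14,-0.385,0.087,120],[0,0,0.012,-0.158,-0.433,0.098,120],[0,0,0.012,-0.175,-0.481,0.109,120],[0,0,0.012,-0.175,-0.481,0.109,120]]' 
python3 -m jog '[[0,0,0,-0.009,-0.024,0.006,120],[0,0,0,-0.018,-0.048,0.011,120],[0,0,0,-0.026,-0.072,0.017,120],[0,0,0,-0.035,-0.096,0.022,120],[0,0,0,-0.044,-0.12,0.027,120],[0,0,0,-0.052,-0.144,0.033,120],[0,0,0,-0.061,-0.168,0.038,120],[0,0,0,-0.07,-0.193,0.044,120],[0,0,0,-0.079,-0.217,0.05,120],[0,0,0,-0.088,-0.241,0.055,120],[0,0,0,-0.096,-0.265,0.06,120],[0,0,0,-0.105,-0.289,0.066,120]]' >/dev/null; python3 log.py
python3 -m jog '[[0,0,0,-0.009,-0.024,0.006,120],[0,0,0,-0.018,-0.048,0.011,120],[0,0,0,-0.026,-0.072,0.017,120],[0,0,0,-0.035,-0.096,0.022,120],[0,0,0,-0.044,-0.12,0.027,120],[0,0,0,-0.052,-0.144,0.033,120],[0,0,0,-0.061,-0.168,0.038,120],[0,0,0,-0.07,-0.193,0.044,120],[0,0,0,-0.088,-0.241,0.055,120],[0,0,0,-0.105,-0.289,0.066,120],[0,0,0,-0.123,-0.337,0.076,120],[0,0,0,-0.123,-0.337,0.076,120]]' >/dev/null; python3 log.py
```

```text
time: 21.13
position: [533.9, 163.8, 142.9]
tool_rot: [-0.627, 0.705, -0.327, -0.051]
force: [0.2, 0.1, -2.1]
width: 65.4
grasp_force: 25.0
t 22.13 q [-0.301  0.821  2.093  1.572  1.357  0.125] p [533.773 163.813 142.478] y [ 0.03  -0.23  -0.973] z [ 0.337  0.919 -0.206] yaw_y -82.5 F [ 0.779  0.222 -2.684] T [-0.713  0.418  0.002] w 65.53706754417709 24.998207660391927
t 23.13 q [-0.301  0.821  2.092  1.571  1.358 -0.609] p [533.818 163.828 142.626] y [ 0.654 -0.385 -0.651] z [ 0.336  0.919 -0.206] yaw_y -30.4 F [-0.798 -0.591 -2.267] T [-0.627  0.315 -0.006] w 65.36278401739061 24.9963716045022
```

```bash
python3 -m jog '[[0,0,0,-0.018,-0.048,0.011,120],[0,0,0,-0.035,-0.096,0.022,120],[0,0,0,-0.052,-0.144,0.033,120],[0,0,0,-0.07,-0.193,0.044,120],[0,0,0,-0.07,-0.193,0.044,120],[0,0,0,-0.07,-0.193,0.044,120]]' >/dev/null; python3 log.py
python3 - <<'E'
from h import *
c=cam('scene');t=cam('top'); f=lambda a:cv2.resize(a,(390,390),interpolation=cv2.INTER_CUBIC)
save('pour',np.hstack([f(t['color'][190:320,180:310]),f(c['color'][160:280,310:430])]))
E
```

```text
t 23.63 q [-0.301  0.822  2.091  1.569  1.359 -1.021] p [533.769 163.771 142.192] y [ 0.871 -0.384 -0.305] z [ 0.334  0.92  -0.205] yaw_y -23.8 F [-0.108  0.321 -0.308] T [-0.647  0.296  0.001] w 65.2220240479329 24.996867114678025
```

View pics/pour.png

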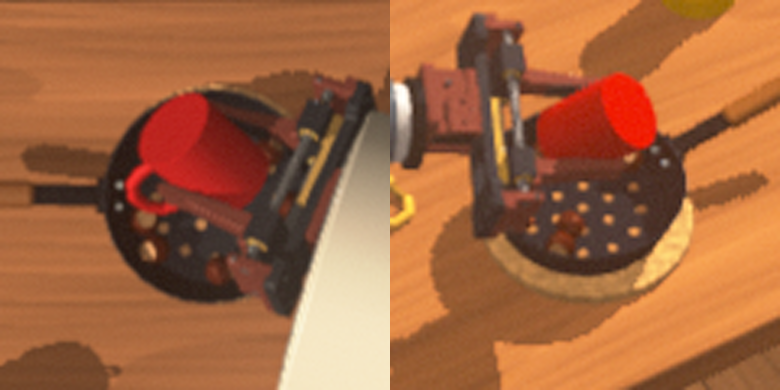

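Chestnuts lie in the pan and the mug is inverted over it. I'll lift and roll back.

```bash
python3 -m jog '[[0,0,0.03,0,0,0,120],[0,0,0.06,0.018,0.048,-0.011,120],[0,0,0.07,0.237,0.65,-0.147,120],[0,0,0.07,0.237,0.65,-0.147,120],[0,0,0.07,0.237,0.65,-0.147,120],[0,0,0.07,0.237,0.65,-0.147,120],[0,0,0.07,0.237,0.65,-0.147,120],[0,0,0.07,0.237,0.65,-0.147,120],[0,0,0.07,0.237,0.65,-0.147,120],[0,0,0.07,0.237,0.65,-0.147,120],[0,0,0.07,0.237,0.65,-0.147,120],[0,0,0.07,0.237,0.65,-0.147,120]]'
python3 -m jog '[[0,0,0,0.237,0.65,-0.147,120],[0,0,0,0.237,0.65,-0.147,120],[0,0,0,0.237,0.65,-0.147,120],[0,0,0,0.237,0.65,-0.147,120],[0,0,0,0.237,0.65,-0.147,120],[0,0,0,0.237,0.65,-0.147,120],[0,0,0,0.237,0.65,-0.147,120],[0,0,0,0.237,0.65,-0.147,120],[0,0,0,0.237,0.65,-0.147,120],[0,0,0,0.237,0.65,-0.147,120],[0,0,0,0.237,0.65,-0.147,120],[0,0,0,0.237,0.65,-0.147,120]]' >/dev/null; python3 log.py
python3 - <<'E'
from next import *
M=tool(70,30,0,1); go(np.array([534,165,200]),M)
M=tool(24,30,0,1); go(np.array([504,-171.6,190]),M)
E
```

```text
time: 24.73
position: [533.5, 163.8, 211.8]
tool_rot: [-0.625, 0.756, -0.176, 0.078]
force: [0.1, -0.0, -1.1]
width: 65.5
grasp_force: 25.0
t 25.73 q [-0.3    0.66   2.117  1.542  1.355  1.892] p [533.513 163.789 211.762] y [-0.941  0.334 -0.05 ] z [ 0.337  0.918 -0.21 ] yaw_y 160.5 F [-0.658  0.418 -2.032] T [-0.576  0.335 -0.047] w 65.14621354971219 24.998155161738396
d [ 0.     0.001 -0.012] rv/2 [-0.138  0.076 -0.008]
[-0.276  0.615  2.119  1.512  1.253  1.964] 0.0
[-0.248  0.554  2.117  1.46   1.152  2.07 ] 0.0
[-0.214  0.5    2.108  1.394  1.059  2.187] 0.0
d [-0.03  -0.335 -0.022] rv/2 [-0.1    0.128 -0.406]
[-0.513  0.606  2.211  1.559  1.249  1.907] 0.0
[-0.709  0.531  2.255  1.574  1.123  1.974] 0.0
[-0.848  0.47   2.257  1.614  0.974  2.055] 0.0
```

```bash
python3 -m jog '[[-0.002,-0.02,0,-0.006,0.008,-0.025,120],[-0.004,-0.05,0,-0.015,0.019,-0.06,120],[-0.008,-0.085,-0.003,-0.025,0.032,-0.1,120],[-0.011,-0.12,-0.006,-0.035,0.045,-0.145,120],[-0.014,-0.155,-0.009,-0.046,0.059,-0.19,120],[-0.017,-0.19,-0.012,-0.057,0.073,-0.23,120],[-0.02,-0.225,-0.015,-0.067,0.086,-0.27,120],[-0.023,-0.26,-0.018,-0.078,0.099,-0.315,120],[-0.026,-0.29,-0.02,-0.087,0.111,-0.35,120],[-0.028,-0.315,-0.021,-0.094,0.12,-0.38,120],[-0.03,-0.335,-0.022,-0.1,0.128,-0.406,120],[-0.03,-0.335,-0.022,-0.1,0.128,-0.406,120]]' >/dev/null; python3 log.py
python3 - <<'E'
from next import *
M=tool(24,30,0,1); go(np.array([503.8,-171.6,50.0]),M)
E
```

```text
t 26.73 q [-0.86   0.456  2.252  1.596  0.976  2.068] p [ 503.591 -173.668  190.383] y [-0.405  0.914 -0.008] z [ 0.793  0.348 -0.5  ] yaw_y 113.9 F [ 1.183 -0.013 -0.598] T [-0.192  0.637  0.018] w 65.4785531085013 24.998078900389373
d [ 0.     0.002 -0.14 ] rv/2 [0.004 0.001 0.001]
[-0.85   0.591  2.257  1.697  0.983  1.903] 0.0
[-0.849  0.718  2.245  1.77   1.003  1.77 ] 0.0
[-0.848  0.84   2.222  1.829  1.025  1.66 ] 0.0
```

```bash
python3 -m jog '[[0,0,-0.035,0.002,0,0,120],[0,0,-0.07,0.003,0.001,0,120],[0,0,-0.1,0.003,0.001,0,120],[0,0,-0.12,0.003,0.001,0,120],[0,0,-0.13,0.003,0.001,0,120],[0,0,-0.135,0.003,0.001,0,120],[0,0,-0.139,0.003,0.001,0,120],[0,0,-0.141,0.003,0.001,0,120],[0,0,-0.141,0.003,0.001,0,120]]'; python3 log.py
```

```text
time: 27.48
position: [503.8, -170.9, 49.4]
tool_rot: [0.49, -0.183, 0.846, 0.105]
force: [-0.0, 0.0, -0.9]
width: 65.4
grasp_force: 25.0
t 27.48 q [-0.857  0.827  2.222  1.808  1.025  1.672] p [ 503.848 -170.853   49.386] y [-0.412  0.911 -0.002] z [ 0.791  0.356 -0.498] yaw_y 114.3 F [-0.015  0.045 -0.894] T [-0.168  0.571  0.05 ] w 65.36321954835746 24.99857942573726
```

```bash
python3 -m jog '[[0,0,-0.001,0,0,0,120],[0,0,-0.001,0,0,0,60],[0,0,-0.001,0,0,0,40],[0,0,-0.001,0,0,0,0],[0,0,-0.001,0,0,0,0],[0,0,-0.001,0,0,0,0],[-0.01,-0.005,0.006,0,0,0,0],[-0.03,-0.013,0.019,0,0,0,0],[-0.055,-0.024,0.035,0,0,0,0],[-0.08,-0.036,0.05,0,0,0,0],[-0.103,-0.046,0.065,0,0,0,0],[-0.103,-0.046,0.065,0,0,0,0]]'
python3 -m jog '[[0,0,0.04,0,0,0,0],[0,0,0.08,0,0,0,0],[0,0,0.12,0,0,0,0],[0,0,0.16,0,0,0,0],[0,0,0.16,0,0,0,0],[0,0,0.16,0,0,0,0]]' >/dev/null; python3 log.py
python3 - <<'E'
from h import *
c=cam('scene');t=cam('top'); f=lambda a,w:cv2.resize(a,(w,290),interpolation=cv2.INTER_CUBIC)
T=t['color'];S=c['color']
save('fin',np.vstack([np.hstack([f(T[200:310,195:345],395),f(T[200:310,330:480],395)]),np.hstack([f(S[130:300,310:541],395),f(S[130:300,130:361],395)])]))
np.set_printoptions(precision=1,suppress=True)
E
```

```text
time: 28.48
position: [398.7, -219.7, 115.3]
tool_rot: [0.49, -0.182, 0.847, 0.102]
force: [1.2, -1.3, 0.2]
width: 87.9
grasp_force: 0.0
t 28.98 q [-1.158  0.227  2.256  1.227  1.169  2.288] p [ 401.306 -217.714  275.648] y [-0.412  0.911 -0.009] z [ 0.791  0.353 -0.499] yaw_y 114.3 F [-0.752 -0.424 -0.728] T [-0.131  0.409  0.04 ] w 87.73789029643815 0.0
```

View pics/fin.png

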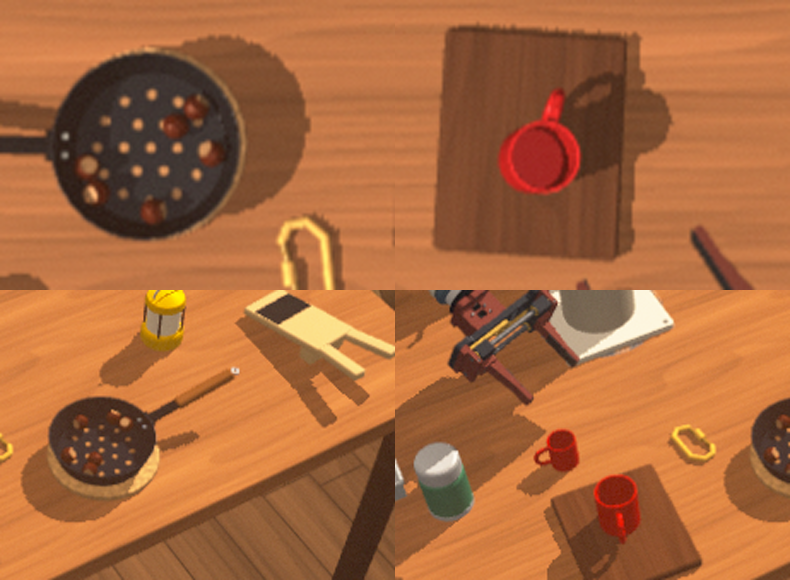

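The final picture shows six chestnuts in the pan: crop (195,105), (175,125), (210,152), (88,165), (95,192) and (152,210). The empty mug stands upright on the board, the pan is centred with its handle along the bench, and the gripper is clear of everything.

```bash
python3 -c "
from plant import r
print(r.job_done())"
```

```text
the job is handed in; nothing more can be done
None
```

I handed the job in at about 29 s of the 72 s allowed, though no verdict came back: the last picture shows the pan centred on its trivet with the handle along the bench, all six chestnuts in it, the empty mug upright on the board, and the neighbours seen in it (lantern, flask, carabiner) apparently where they were.

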